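# Zero the open-path photometer and hold a glass cell in its beam

### The arm

A 6-joint arm with a two-finger parallel gripper is mounted at the origin on a cart in front of the work surface, level with it; the furniture and walls round the work are solid. World frame = base frame: x ahead of the robot, y to its left, z up, the work surface at z = 0. Lengths are in mm, angles in degrees, forces in N, time in s.
With the tool pointing down it reaches from about 350 to 775 mm from the base axis. Payload 5.5 kg.
Tool frame: the origin (TCP) lies at the very end of the fingers, on their centre line; the grasp point (between the pads) lies 19 mm behind it; z points along the fingers, y is the line along which they close (so a half turn about z gives the same grasp; the last joint's range is limited). The gripper opens to 85 mm and grips with 20 to 120 N. Pads are 22 mm wide; open, the fingers measure 114 mm over their backs; the gripper's body (76 mm by 85 mm) begins 54 mm behind the grasp point. The pads swing forward as they close: fully open they stand 13 mm farther back than shut.
Start: joints at [-73.717, 17.945, 2.641, 74.691, 0, 82.002], TCP at [236.456, -524.176, 231.323] pointing down, gripper open.
Joint ranges: [-158.12, 158.12], [-49.38, 96.58], [-58.88, 72.47], [-126.05, 133.96], [-84.25, 85.87], [-180, 180]. Speed limits (degrees/s): [147.25, 147.25, 180, 180, 180, 180].

### API

Orientations are given as a 3x3 rotation matrix whose columns are the frame's x, y, z axes.
In Python, from workcell import get_obs, capture, calibration, finish_job gives the robot as it stands.
- The arm moves only by the shell command python3 -m pendant 'ROWS' [FORCE]. ROWS is JSON, a list of rows, each a list of 3 entries, a list of its own where there are three numbers: the shift along the tool's x, y, z in cm, then the turn, a rotation vector about the tool's x, y, z in degrees, then the finger opening in cm, from 0 to 8.54. A call has 1 to 12 rows; each row is the pose to reach, as a shift and turn from the pose commanded when the call began, along the tool's axes at that moment; what a row does not reach only later rows make up. A row lasts 1/12 s, in which the tool goes at most 41.7 mm and 7.16 degrees, less where a joint would pass 70% of its speed; a pose out of reach is approached as far as the arm can. A call with a gripper value outside its range is refused whole. The fingers move at their own pace and stop on an object; FORCE is the grip in N (left out, the last holds). Time passes only in rows, so rows that repeat a pose let the fingers close. It gives the time, the measured TCP pose, the force, the opening and the grip force at its end, in the units of the state.
- get_obs(): the state, without advancing time (a new reading comes with each control period).
- capture(name): name is "scene" or "top"; returns (picture, depth): 480x640x3 uint8, red, green, blue; 480x640 float32, mm along the optical axis (not along the pixel's ray), 0 where there is no reading.
- calibration(name): a dict with "K" (3x3 intrinsics, pixels), "T" (4x4, takes a point from camera to world coordinates). Camera axes: x right, y up, looking along -z (the intrinsics and any distortion apply to the point x, -y, -z); pixel columns grow to the right and rows downward; lengths in mm; the calibration is good to about 2 mm. A picture is of the moment at which its call begins. calibration takes no time and is no camera call.
- finish_job(): hands the job in; it is judged then, once.
The state is a dict: "time": time; "joints": joint angles; "dq": joint speeds; "tau": joint torques, N m; "tool_pos": TCP position; "tcp_rot": TCP orientation; "wrist_force": force on the tool from outside, world axes, zero at the start; "torque": the same for the moment, N m; "finger_gap": finger opening in mm; "grip_force": force on a finger pad.
Only numpy, scipy, OpenCV 4.12 (cv2) and the standard library are available. Lean on these libraries where they do the work, as an engineer would, in place of code of your own. Each camera call takes 0.05 s, during which the arm holds its last target. There are 200 camera calls.

### The job

With the light path still empty and the cells still in their rack, press the photometer's zero button fully down and let it come back up. Then, as no cell holder is fitted, take the stoppered glass cell out of the rack, touching it with the fingers on its two broad frosted sides only, and hold it still and upright between the two lens tubes, without touching the instrument with it, so that the light goes squarely in through the middle of one clear end window and out through the other. Leave the two open cells standing in the rack, and finish while still holding the cell in the light path: do not set it down or let go.

Things in the scene. Friction and masses are not known exactly. Their poses are not given: they have to be found in the camera images.
- photometer_bench: Open-path photometer, white housing 130 (x) by 210 (y) mm, fixed; origin centre of underside, z up, front (-x) to the robot. Top 26 mm high in front (zero button, dark read-out), 28 mm at the rear. Two black heads 40 x 34 mm, tops at 86 mm, at x=25, y=+-62 mm; from each a lens tube, 25 mm diameter, points at the other along y, end faces at y=+-28 mm (gap 56 mm).
- light_path (a point): Middle of the light path: half way between the two lens tubes, on their common axis; at x = +25, y = 0, z = +68 mm in the photometer's frame and 40 mm above the housing under it. Axes as the photometer's: the light runs along y.
- zero_button (a joint): Travel of the zero button in m: 0 = up, 0.005 = fully down (about 4 N at the bottom; a spring brings it back up).
- zero_button_top (a point): Centre of the top of the zero button, a round black push button 22 mm in diameter in a grey collar on the front right of the photometer's top (at x = -40, y = -55 mm in its frame). It is pressed straight down and this point moves with it.
- cell_rack: Grey cell rack, a block 46 mm (x) by 214 mm (y) by 26 mm high between end cheeks 32 mm high, fixed to the worktop; origin at the centre of its underside, z up. Four slots in a row at y = -75, -25, +25, +75 mm, each 14.5 mm (x) by 34.5 mm (y) and 14 mm deep; one slot is empty.
- sample_cell: The stoppered glass cell: 12.5 mm thick (x), 32.5 mm long (y), 45 mm high, with a round white stopper to 56 mm; about 35 g. Origin at the centre of its underside, z up. It stands in one of the rack's slots (which one varies), its x along the rack's x, 31 mm of glass above the rack. Frosted sides look to +-x; the light must run along its y, through the clear ends.
- sample_cell_mid (a point): Middle of the stoppered cell's glass body, 22.5 mm above its underside, on its centre line.
- sample_cell_frosted: The stoppered cell's two broad frosted sides, the faces to grip: 12.5 mm apart over the outside (along x), each 29.5 mm long and 45 mm high. Origin and axes as the cell.
- sample_cell_windows: The stoppered cell's two clear end windows, at y = +-16.25 mm, 9 mm wide and 45 mm high: not to be touched by the fingers. Origin and axes as the cell.
- sample_cell_stopper: The stoppered cell's round white stopper, 11.6 mm in diameter, from 45 to 56 mm above the cell's underside: not to be gripped. Origin and axes as the cell.
- empty_cell_1: An open glass cell of the same size without a stopper, in another slot of the rack; origin at the centre of its underside.
- empty_cell_2: Another such open cell without a stopper, in a third slot.
Things that resemble listed ones, but are neither listed nor needed, are in the scene too. Leave any green look-alike of the empty_cell_1 alone.

How it is judged (in metres and radians):
On the way, in this order (a step that is already met when the one before it is completed fails the run):
1. the zero button is pressed fully down while the stoppered cell stands in the rack (value of joint zero_button above 0.0042 m and distance of sample_cell_mid from where it was at the start of the episode below 0.01 m), for 0.1 s.
2. the button is released and comes back up, the cell still in the rack (value of joint zero_button below 0.001 m and distance of sample_cell_mid from where it was at the start of the episode below 0.01 m), for 0.1 s.
3. the stoppered cell is lifted out of the rack between the fingers (height (world z) of sample_cell above 0.04 m and contact force between sample_cell_frosted and the fingers above 2 N and contact force between sample_cell and cell_rack below 0.1 N), for 0.1 s.
At the end, for the whole second after the job is handed in: The stoppered cell is held by its frosted sides, still, clear of the instrument, upright and square to the light within 7 degrees; its middle within 3 mm of the beam sideways, 8 mm along it, 15 mm in height. The button is up; both open cells stand where they stood in the rack (x of sample_cell_mid in the frame of light_path between -0.003 and 0.003 m and y of sample_cell_mid in the frame of light_path between -0.008 and 0.008 m and z of sample_cell_mid in the frame of light_path between -0.015 and 0.015 m and angle between the y axis of sample_cell and the y axis of photometer_bench, either way round below 0.12 rad and angle between sample_cell's own z axis and vertical below 0.12 rad and contact force between sample_cell_frosted and the fingers above 2 N and contact force between sample_cell and photometer_bench below 0.1 N and linear speed of sample_cell below 0.01 m/s and value of joint zero_button below 0.001 m and distance of each of empty_cell_1, empty_cell_2 from where it was at the start of the episode below 0.006 m and angle between each of empty_cell_1, empty_cell_2's own z axis and vertical below 0.1 rad); the arm keeps its last pose, push and grip.
It fails at once if the fingers touch a clear window of the stoppered cell (contact force between sample_cell_windows and the fingers above 0.5 N).
It fails at once if the fingers touch the stopper (contact force between sample_cell_stopper and the fingers above 0.5 N).
It fails at once if the stoppered cell is knocked against the photometer (contact force between sample_cell and photometer_bench above 1 N).
It fails at once if an open cell is knocked out of place (distance of any of empty_cell_1, empty_cell_2 from where it was at the start of the episode above 0.012 m).
It also fails if it takes over 64 s, if anything falls off the work surface, if the arm or the gripper's body presses on something with over 40 N, if the wrist force passes 120 N, or if a joint passes its speed limit or range.

## Working session

There is one attempt and no reset: what is moved stays moved. The work goes in short steps, Python scripts to look and compute and a shell command to move; the robot and the scene stay as the last step left them, time stands still between calls to the robot, and variables do not carry over. Pictures are saved under pics/ and viewed, at most 10 in all, crops included, and the job is handed in when it is done.

```bash
mkdir -p pics; python3 - <<'E'
from workcell import *
import cv2,numpy as np
for n in("top","scene"):
    p,d=capture(n); cv2.imwrite(f"pics/{n}0.png",p[:,:,::-1]); np.savez(f"{n}0.npz",p=p,d=d)
    c=calibration(n); print(n,c["K"],c["T"].round(3) if hasattr(c["T"],'round') else c["T"], c.keys())
o=get_obs(); print(o["tcp_rot"],o["tool_pos"],o["finger_gap"],o["time"])
E
```

```text
top [[603.57029182   0.         313.56076798]
 [  0.         603.57029182 248.30922364]
 [  0.           0.           1.        ]] [[-3.000000e-03  9.960000e-01 -9.000000e-02  4.084620e+02]
 [-1.000000e+00 -4.000000e-03 -1.600000e-02 -7.970100e+01]
 [-1.600000e-02  9.000000e-02  9.960000e-01  1.140285e+03]
 [ 0.000000e+00  0.000000e+00  0.000000e+00  1.000000e+00]] dict_keys(['K', 'T'])
scene [[517.62960168   0.         321.34984358]
 [  0.         517.62960168 238.09294558]
 [  0.           0.           1.        ]] [[ 5.03000e-01  6.61000e-01 -5.57000e-01  2.53030e+01]
 [-8.64000e-01  3.95000e-01 -3.12000e-01 -3.54156e+02]
 [ 1.30000e-02  6.38000e-01  7.70000e-01  7.21476e+02]
 [ 0.00000e+00  0.00000e+00  0.00000e+00  1.00000e+00]] dict_keys(['K', 'T'])
[[ 9.11535857e-01  4.11220340e-01 -4.62381317e-04]
 [ 4.11220548e-01 -9.11534597e-01  1.52934490e-03]
 [ 2.07421163e-04 -1.58419341e-03 -9.99998724e-01]] [ 236.32342733 -523.70779952  230.51196132] 85.35166406455825 0.1
```

View pics/top0.png

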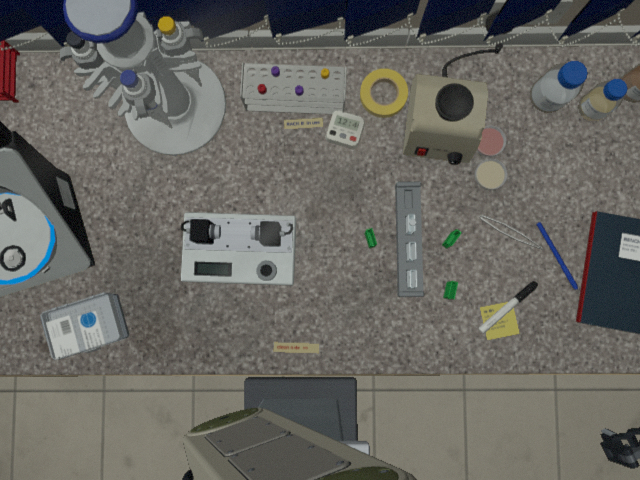

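View pics/scene0.png

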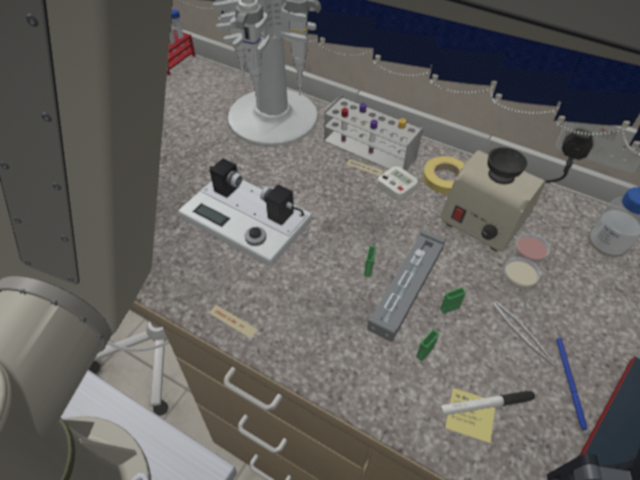

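Top view: the photometer spans cols 182–295, rows 213–284, with the button at (267,270). The rack (cols 396–423, rows 183–297) runs along world x, with cells at about rows 222, 250 and 279 and an empty slot at the top. I'll zoom in to find the stopper.

```bash
python3 - <<'E'
import cv2,numpy as np
a=np.load("top0.npz")["p"][:,:,::-1]; b=np.load("scene0.npz")["p"][:,:,::-1]
r=cv2.resize(a[175:305,380:440],None,fx=4.5,fy=4.5,interpolation=2)
s=cv2.resize(b[225:345,355:455],None,fx=4.8,fy=4.8,interpolation=2)
h=max(r.shape[0],s.shape[0]); im=np.zeros((h,r.shape[1]+s.shape[1],3),np.uint8)
im[:r.shape[0],:r.shape[1]]=r; im[:s.shape[0],r.shape[1]:]=s; print(im.shape); cv2.imwrite("pics/z.png",im)
q=cv2.resize(a[200:295,172:305],None,fx=6,fy=6,interpolation=2); print(q.shape); cv2.imwrite("pics/q.png",q)
E
```

```text
(585, 750, 3)
(570, 798, 3)
```

View pics/z.png

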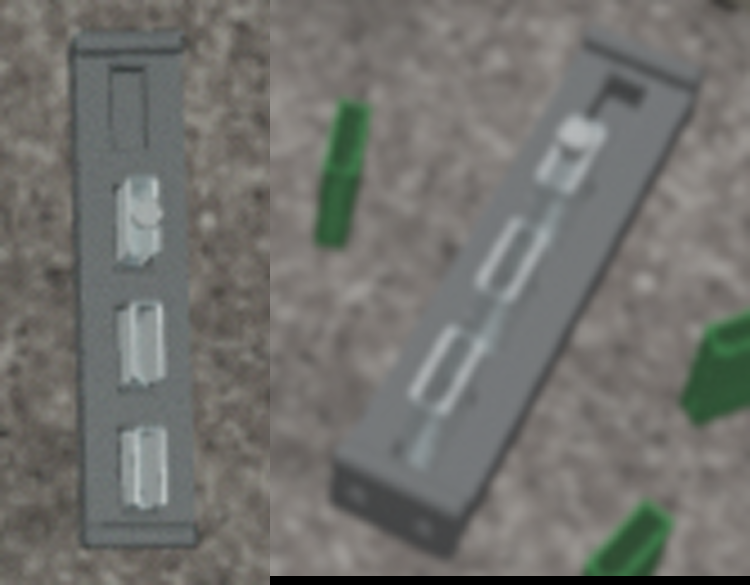

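View pics/q.png

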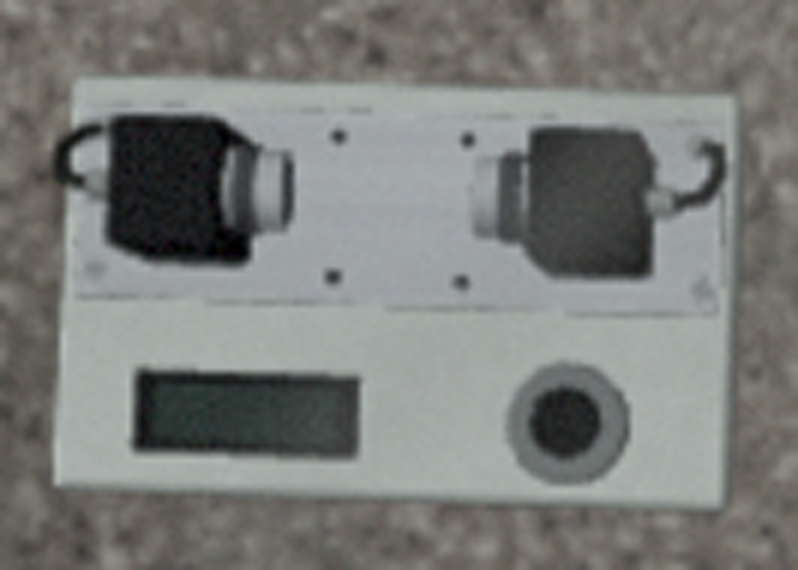

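The z.png crop shows the stoppered cell next to the empty slot, at full-image pixel (412,222), with its stopper at (413,222). q.png shows the button in its collar at (566,422), full-image (266,270), and the tubes and four plate screws. Next I'll measure.

```bash
cat > h.py <<'E'
import numpy as np,cv2
from workcell import *
def ray(n,uv):
    c=calibration(n);K=np.array(c["K"]);T=np.array(c["T"])
    p=np.atleast_2d(uv).astype(float)
    d=np.c_[(p[:,0]-K[0,2])/K[0,0],-(p[:,1]-K[1,2])/K[1,1],-np.ones(len(p))]@T[:3,:3].T
    return T[:3,3],d
def onz(n,uv,z):
    o,d=ray(n,uv); return o+d*((z-o[2])/d[:,2])[:,None]
def cloud(n,D):
    v,u=np.mgrid[:480,:640]; o,d=ray(n,np.c_[u.ravel(),v.ravel()])
    P=(o+d*D.reshape(-1,1)).reshape(480,640,3); P[D==0]=np.nan; return P
def tri(a,b):
    o1,d1=ray("top",a);o2,d2=ray("scene",b);d1=d1[0];d2=d2[0]
    s=np.linalg.lstsq(np.c_[d1,-d2],o2-o1,rcond=None)[0]
    p,q=o1+s[0]*d1,o2+s[1]*d2; return (p+q)/2,np.linalg.norm(p-q)
E
python3 - <<'E'
from h import *
np.set_printoptions(precision=1,suppress=True)
f=np.load("top0.npz");p=f["p"];P=cloud("top",f["d"])
print("table z",np.nanmedian(P[300:330,150:350,2]))
def big(m,roi):
    M=np.zeros((480,640),np.uint8);x0,x1,y0,y1=roi;M[y0:y1,x0:x1]=m[y0:y1,x0:x1]*255
    M=cv2.morphologyEx(M,cv2.MORPH_CLOSE,np.ones((3,3)))
    c=max(cv2.findContours(M,0,1)[0],key=cv2.contourArea);return c[:,0]
hsv=cv2.cvtColor(p,cv2.COLOR_RGB2HSV)
for name,roi,z in(("phot",(165,310,195,300),26),("rack",(385,435,175,305),27)):
    x0,x1,y0,y1=roi
    m=P[:,:,2]>16
    c=big(m,roi);w=onz("top",c,z)[:,:2].astype(np.float32);print(name,"depth",cv2.minAreaRect(w), "medz",np.nanmedian(P[y0:y1,x0:x1,2][m[y0:y1,x0:x1]]))
g=(p.min(2)>125); c=big(g,(165,310,195,300));print("phot white",cv2.minAreaRect(onz("top",c,26)[:,:2].astype(np.float32)))
# button: dark blob
gr=cv2.cvtColor(p,cv2.COLOR_RGB2GRAY)
up=cv2.resize(gr[255:288,245:290],None,fx=8,fy=8,interpolation=2)
_,t=cv2.threshold(up,0,255,cv2.THRESH_BINARY_INV+cv2.THRESH_OTSU)
for thr in(60,75,120):
    for c in cv2.findContours((up<thr).astype(np.uint8),0,1)[0]:
        if cv2.contourArea(c)>1500:
            (u,v),r=cv2.minEnclosingCircle(c); uv=(245+(u+.5)/8-.5,255+(v+.5)/8-.5);print("button",thr,np.array(uv),r/8,onz("top",uv,32))
print("button z",P[268:273,264:269,2])
# screws, tubes (q.png coordinates)
for s in((338,136),(468,140),(333,277),(461,282)):
    x,y=172+s[0]/6,200+s[1]/6;x0,y0=int(x)-3,int(y)-3
    u8=255-cv2.resize(gr[y0:y0+8,x0:x0+8],None,fx=8,fy=8,interpolation=2)
    m=cv2.moments(cv2.threshold(u8,int(u8.max()*.5+np.median(u8)*.5),255,3)[1]);uv=(x0+(m['m10']/m['m00']+.5)/8-.5,y0+(m['m01']/m['m00']+.5)/8-.5)
    print("screw",np.array(uv),onz("top",uv,28))
# cell slots & stopper; z.png coordinates
print("stopper",tri((380+147/4.5-.5,175+212/4.5-.5),(355+(580-270)/4.8-.5,225+130/4.8-.5)))
print("stopper z62",onz("top",(380+147/4.5-.5,175+212/4.5-.5),66))
E
```

```text
table z 0.16082496098397314
phot depth ((509.51580810546875, 80.11444091796875), (213.81658935546875, 129.7438201904297), 87.85687255859375) medz 28.0499689748774
rack depth ((526.0985107421875, -238.49264526367188), (212.6196746826172, 46.706363677978516), 0.4676768183708191) medz 27.374671423367545
phot white ((512.2994384765625, 79.82295989990234), (213.76483154296875, 137.3070831298828), 85.96453857421875)
button 60 [265.7 269.9] 5.79203987121582 [[468.7  26.1  32. ]]
button 75 [265.6 269.9] 6.0727152824401855 [[468.7  26.2  32. ]]
button 120 [267.  285.2] 22.550045013427734 [[440.6  23.6  32. ]]
button 120 [266.4 270.4] 10.256536483764648 [[467.7  24.7  32. ]]
button z [[46.7 45.4 48.4 48.2 48.8]
 [48.5 50.4 45.4 47.2 47.7]
 [46.4 46.1 46.1 47.8 49.2]
 [48.3 46.8 46.7 47.5 49.3]
 [48.9 45.2 47.9 43.3 44.3]]
screw [228.  222.3] [[557.9  97.2  28. ]]
screw [249.5 222.9] [[556.6  56.9  28. ]]
screw [227.  245.7] [[514.2  98.5  28. ]]
screw [248.5 246.6] [[512.3  58.6  28. ]]
stopper (array([ 551.8, -238.7,   71.2]), np.float64(0.4324334489753783))
stopper z62 [[ 552.4 -239.3   66. ]]
```

```bash
cat >> h.py <<'E'
from scipy.spatial.transform import Rotation as R
def go(x,y,z,head):
    o=get_obs(); A=np.array(o["tcp_rot"]); h=np.radians(head)
    B=np.array([[np.cos(h),np.sin(h),0],[np.sin(h),-np.cos(h),0],[0,0,-1]])
    print("shift cm",(A.T@(np.array([x,y,z])-o["tool_pos"])/10).round(2),"turn",R.from_matrix(A.T@B).as_rotvec(degrees=True).round(2),
     "| pos",np.round(o["tool_pos"],1),"gap",round(o["finger_gap"],1),"grip",o["grip_force"],"t",round(o["time"],2),"F",np.round(o["wrist_force"],1))
E
python3 -c "
from h import *
go(468,25,120,0)"
```

```text
shift cm [ 43.68 -40.47  11.12] turn [-9.000e-02  1.000e-02  2.428e+01] | pos [ 236.3 -523.7  230.5] gap 85.4 grip 0.0 t 0.1 F [-0.6 -0.3 -0. ]
```

```bash
python3 -m pendant '[[[2.5,-2.3,0],[0,0,3],0],[[5,-4.6,0],[0,0,6],0],[[7.5,-6.9,0],[0,0,9],0],[[10,-9.2,0],[0,0,12],0],[[12.5,-11.5,0],[0,0,15],0],[[15,-13.8,0],[0,0,18],0],[[17.5,-16.1,0],[0,0,21],0],[[20,-18.4,0],[0,0,24.3],0],[[22.5,-20.7,0],[0,0,24.3],0],[[25,-23,0],[0,0,24.3],0],[[27.5,-25.3,0],[0,0,24.3],0],[[30,-27.6,0],[0,0,24.3],0]]' 30; python3 -c "
from h import *
go(468,25,120,0)"
```

```text
time: 1.1
tool_pos: [396.5, -147.5, 231.1]
tcp_rot: [[1.0, -0.001, -0.0], [-0.001, -1.0, 0.0], [-0.0, -0.0, -1.0]]
wrist_force: [0.5, 0.1, -0.8]
finger_gap: 0.2
grip_force: 0.0
shift cm [  7.15 -17.25  11.11] turn [-0.01  0.02 -0.04] | pos [ 396.5 -147.5  231.1] gap 0.2 grip 0.0 t 1.1 F [ 0.5  0.1 -0.8]
```

```bash
python3 -m pendant '[[[1.4,-3.4,0],[0,0,0],0],[[2.8,-6.8,0],[0,0,0],0],[[4.2,-10.2,1],[0,0,0],0],[[5.6,-13.6,4],[0,0,0],0],[[7.15,-17.25,7],[0,0,0],0],[[7.15,-17.25,10],[0,0,0],0],[[7.15,-17.25,13],[0,0,0],0],[[7.15,-17.25,15],[0,0,0],0],[[7.15,-17.25,16],[0,0,0],0],[[7.15,-17.25,16.5],[0,0,0],0],[[7.15,-17.25,16.5],[0,0,0],0]]'; python3 - <<'E'
from h import *
go(468,25,47,0)
p,d=capture("scene");cv2.imwrite("pics/b1.png",cv2.resize(p[130:270,160:330,::-1],None,fx=4,fy=4,interpolation=2))
E
```

```text
time: 2.02
tool_pos: [466.8, 23.4, 65.0]
tcp_rot: [[1.0, -0.0, -0.003], [-0.0, -1.0, 0.0], [-0.003, -0.0, -1.0]]
wrist_force: [0.1, -0.4, -0.4]
finger_gap: -0.0
grip_force: 0.0
shift cm [ 0.12 -0.16  1.8 ] turn [-0.01  0.16 -0.01] | pos [466.8  23.4  65. ] gap -0.0 grip 0.0 t 2.02 F [ 0.1 -0.4 -0.4]
```

View pics/b1.png

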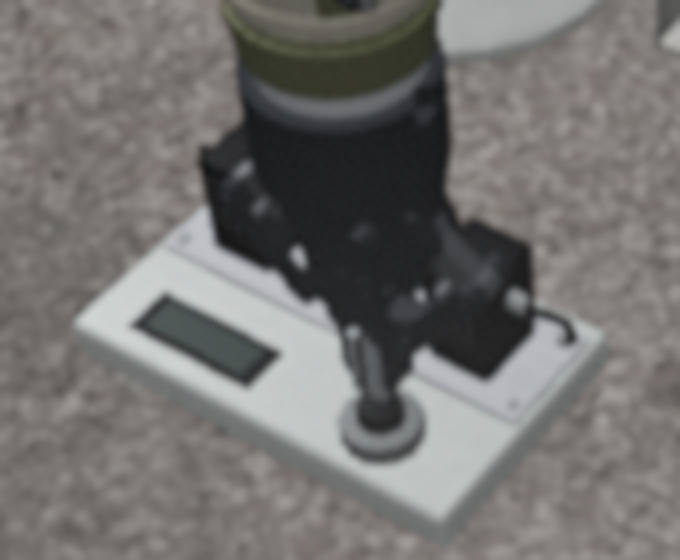

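The b1.png crop shows the closed fingertips over the button at (378,415). I'll go down in small steps and watch the force.

```bash
python3 -m pendant '[[[0.1,-0.15,0.5],[0,0,0],0],[[0.1,-0.15,1.0],[0,0,0],0],[[0.1,-0.15,1.4],[0,0,0],0],[[0.1,-0.15,1.6],[0,0,0],0],[[0.1,-0.15,1.8],[0,0,0],0],[[0.1,-0.15,1.8],[0,0,0],0],[[0.1,-0.15,1.8],[0,0,0],0]]'; python3 -m pendant '[[[0,0,0.1],[0,0,0],0],[[0,0,0.2],[0,0,0],0],[[0,0,0.2],[0,0,0],0],[[0,0,0.2],[0,0,0],0]]'
```

```text
time: 2.65
tool_pos: [468.9, 24.7, 48.3]
tcp_rot: [[1.0, -0.0, -0.0], [-0.0, -1.0, -0.0], [-0.0, 0.0, -1.0]]
wrist_force: [0.3, 0.9, -1.0]
finger_gap: 0.1
grip_force: 0.0
time: 2.98
tool_pos: [469.2, 24.7, 46.5]
tcp_rot: [[1.0, -0.0, 0.001], [-0.0, -1.0, -0.0], [0.001, 0.0, -1.0]]
wrist_force: [0.4, -0.6, 1.3]
finger_gap: -0.1
grip_force: 0.7
```

```bash
python3 -m pendant '[[[0,0,0.1],[0,0,0],0],[[0,0,0.2],[0,0,0],0],[[0,0,0.2],[0,0,0],0],[[0,0,0.2],[0,0,0],0]]'; python3 -m pendant '[[[0,0,0.1],[0,0,0],0],[[0,0,0.2],[0,0,0],0],[[0,0,0.2],[0,0,0],0],[[0,0,0.2],[0,0,0],0]]';  python3 -m pendant '[[[0,0,0.1],[0,0,0],0],[[0,0,0.2],[0,0,0],0],[[0,0,0.2],[0,0,0],0],[[0,0,0.2],[0,0,0],0]]'
```

```text
time: 3.32
tool_pos: [469.3, 24.7, 44.4]
tcp_rot: [[1.0, -0.0, 0.001], [-0.0, -1.0, -0.0], [0.001, 0.0, -1.0]]
wrist_force: [0.3, 0.4, 2.4]
finger_gap: 0.1
grip_force: 1.2
time: 3.65
tool_pos: [469.3, 24.7, 42.4]
tcp_rot: [[1.0, -0.0, 0.001], [-0.0, -1.0, -0.0], [0.001, 0.0, -1.0]]
wrist_force: [0.2, -0.4, 3.4]
finger_gap: 0.0
grip_force: 1.8
time: 3.98
tool_pos: [469.3, 24.7, 41.8]
tcp_rot: [[1.0, -0.0, 0.001], [-0.0, -1.0, -0.0], [0.001, 0.0, -1.0]]
wrist_force: [-4.2, 0.5, 17.8]
finger_gap: -0.0
grip_force: 8.6
```

The button is at its hard stop: 17.8 N, after about 5 mm of travel. Hold it briefly, release, then move above the cell.

```bash
python3 -m pendant '[[[0,0,0],[0,0,0],0],[[0,0,-0.5],[0,0,0],0],[[0,0,-2],[0,0,0],0],[[0,0,-5],[0,0,0],0],[[0,0,-8],[0,0,0],4],[[0,0,-11],[0,0,0],4],[[1.2,3.8,-11],[0,0,0],4],[[2.4,7.6,-11],[0,0,0],4],[[3.6,11.4,-11],[0,0,0],4],[[4.8,15.2,-11],[0,0,0],4],[[6,19,-11],[0,0,0],4],[[7.2,22.8,-11],[0,0,0],4]]'; python3 -c "
from h import *
go(551.5,-238.5,110,0.5)"
```

```text
time: 4.98
tool_pos: [540.5, -204.8, 149.6]
tcp_rot: [[1.0, -0.0, -0.001], [-0.0, -1.0, 0.001], [-0.001, -0.001, -1.0]]
wrist_force: [0.8, -0.9, -0.5]
finger_gap: 39.6
grip_force: 0.0
shift cm [1.1  3.37 3.95] turn [-0.05  0.08 -0.52] | pos [ 540.5 -204.8  149.6] gap 39.6 grip 0.0 t 4.98 F [ 0.8 -0.9 -0.5]
```

```bash
python3 -m pendant '[[[0.6,2,0],[0,0,-0.3],4],[[1.1,3.35,0],[0,0,-0.5],4],[[1.1,3.35,1.5],[0,0,-0.5],4],[[1.1,3.35,3],[0,0,-0.5],4],[[1.1,3.35,4],[0,0,-0.5],4],[[1.1,3.35,4],[0,0,-0.5],4],[[1.1,3.35,4],[0,0,-0.5],4]]'; python3 - <<'E'
from h import *
go(551.5,-238.5,31,0.5)
a,d=capture("top"); b,d=capture("scene")
r=cv2.resize(a[175:305,360:460,::-1],None,fx=4,fy=4,interpolation=2)
s=cv2.resize(b[215:345,360:455,::-1],None,fx=4,fy=4,interpolation=2)
cv2.imwrite("pics/c1.png",np.hstack([r,s]))
E
```

```text
time: 5.57
tool_pos: [551.0, -236.1, 109.4]
tcp_rot: [[1.0, 0.009, -0.002], [0.009, -1.0, 0.001], [-0.002, -0.001, -1.0]]
wrist_force: [-0.2, -1.0, 0.7]
finger_gap: 40.2
grip_force: 0.0
shift cm [0.06 0.25 7.84] turn [-0.08  0.13 -0.  ] | pos [ 551.  -236.1  109.4] gap 40.2 grip 0.0 t 5.57 F [-0.2 -1.   0.7]
```

View pics/c1.png

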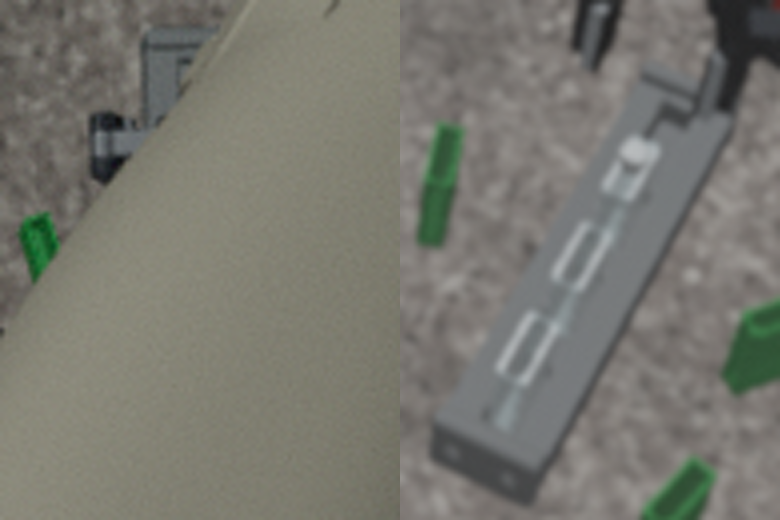

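```bash
python3 -m pendant '[[[0.05,0.2,1.5],[0,0,0],4],[[0.05,0.2,3.5],[0,0,0],4],[[0.05,0.2,5.5],[0,0,0],4],[[0.05,0.2,7],[0,0,0],4],[[0.05,0.2,7.5],[0,0,0],4],[[0.05,0.2,7.8],[0,0,0],4],[[0.05,0.2,7.8],[0,0,0],4],[[0.05,0.2,7.8],[0,0,0],3],[[0.05,0.2,7.8],[0,0,0],3]]'; python3 - <<'E'
from h import *
go(551.5,-238.5,31,0.5)
b,d=capture("scene")
cv2.imwrite("pics/c2.png",cv2.resize(b[205:325,360:470,::-1],None,fx=5,fy=5,interpolation=2))
E
```

```text
time: 6.42
tool_pos: [553.4, -239.3, 33.7]
tcp_rot: [[1.0, 0.009, 0.002], [0.009, -1.0, -0.001], [0.002, 0.001, -1.0]]
wrist_force: [-0.0, 0.0, -0.1]
finger_gap: 30.0
grip_force: 0.0
shift cm [-0.19 -0.08  0.27] turn [ 0.08 -0.12 -0.01] | pos [ 553.4 -239.3   33.7] gap 30.0 grip 0.0 t 6.42 F [-0.   0.  -0.1]
```

View pics/c2.png

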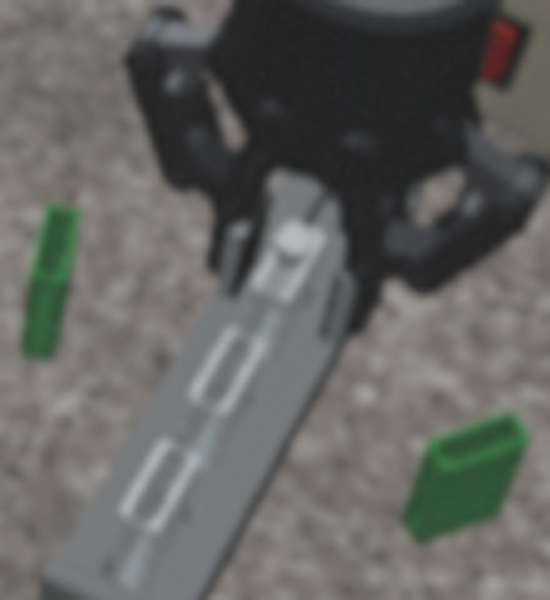

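c2.png shows the open pads straddling the stoppered cell, stopper at (297,243). I'll correct the last 2–3 mm and let it settle.

```bash
python3 -m pendant '[[[-0.1,-0.05,0.1],[0,0,0],3],[[-0.15,-0.05,0.2],[0,0,0],3],[[-0.15,-0.05,0.2],[0,0,0],3],[[-0.15,-0.05,0.2],[0,0,0],3],[[-0.15,-0.05,0.2],[0,0,0],3],[[-0.15,-0.05,0.2],[0,0,0],3]]'; python3 - <<'E'
from h import *
go(551.5,-238.5,31,0.5)
E
```

```text
time: 6.97
tool_pos: [550.9, -238.3, 30.3]
tcp_rot: [[1.0, 0.008, 0.0], [0.008, -1.0, -0.0], [0.0, 0.0, -1.0]]
wrist_force: [-0.1, 0.2, -0.8]
finger_gap: 30.5
grip_force: 0.0
shift cm [ 0.06  0.02 -0.07] turn [ 0.01 -0.   -0.02] | pos [ 550.9 -238.3   30.3] gap 30.5 grip 0.0 t 6.97 F [-0.1  0.2 -0.8]
```

```bash
python3 -m pendant '[[[0.05,0,0],[0,0,0],2],[[0.05,0,0],[0,0,0],1.7],[[0.05,0,0],[0,0,0],1.5],[[0.05,0,0],[0,0,0],1.4],[[0.05,0,0],[0,0,0],1.3],[[0.05,0,0],[0,0,0],1.2],[[0.05,0,0],[0,0,0],1],[[0.05,0,0],[0,0,0],0.8],[[0.05,0,0],[0,0,0],0.8],[[0.05,0,0],[0,0,0],0.8],[[0.05,0,0],[0,0,0],0.8]]' 30; python3 - <<'E'
from h import *
go(551.5,-238.5,31,0.5)
E
```

```text
time: 7.88
tool_pos: [551.4, -238.2, 30.3]
tcp_rot: [[1.0, 0.008, 0.0], [0.008, -1.0, 0.0], [0.0, -0.0, -1.0]]
wrist_force: [0.0, 1.2, 0.4]
finger_gap: 12.2
grip_force: 29.7
shift cm [ 0.01  0.03 -0.07] turn [-0.   -0.   -0.01] | pos [ 551.4 -238.2   30.3] gap 12.2 grip 29.684183299541473 t 7.88 F [0.  1.2 0.4]
```

Gripped at a 12.2 mm gap with negligible side force. Lift it slowly at first, then look.

```bash
python3 -m pendant '[[[0,0,-0.3],[0,0,0],0.8],[[0,0,-0.7],[0,0,0],0.8],[[0,0,-1.2],[0,0,0],0.8],[[0,0,-1.8],[0,0,0],0.8],[[0,0,-2.5],[0,0,0],0.8],[[0,0,-4],[0,0,0],0.8],[[0,0,-6],[0,0,0],0.8],[[0,0,-8.5],[0,0,0],0.8],[[0,0,-11],[0,0,0],0.8],[[0,0,-12],[0,0,0],0.8],[[0,0,-12],[0,0,0],0.8],[[0,0,-12],[0,0,0],0.8]]'; python3 - <<'E'
from h import *
go(535,77.8,150,87.9)
b,d=capture("scene")
cv2.imwrite("pics/c3.png",cv2.resize(b[185:325,360:480,::-1],None,fx=4,fy=4,interpolation=2))
E
```

```text
time: 8.88
tool_pos: [551.7, -238.5, 150.6]
tcp_rot: [[1.0, 0.008, 0.001], [0.008, -1.0, -0.001], [0.001, 0.001, -1.0]]
wrist_force: [-0.1, -0.6, -0.6]
finger_gap: 12.1
grip_force: 29.6
shift cm [-1.410e+00 -3.164e+01  3.000e-02] turn [ 9.000e-02 -2.000e-02 -8.742e+01] | pos [ 551.7 -238.5  150.6] gap 12.1 grip 29.59453672170639 t 8.88 F [-0.1 -0.6 -0.6]
```

View pics/c3.png

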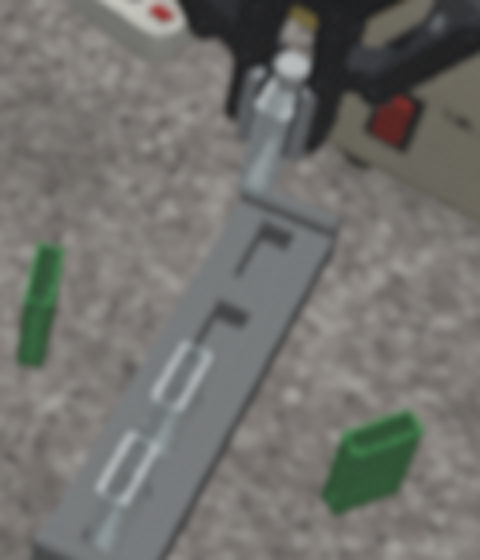

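c3.png shows the cell held upright with its stopper at (292,65), and both open cells still in place. Now carry it above the light path while turning −87.4°.

```bash
python3 -m pendant '[[[-0.05,-1.2,0],[0,0,-4],0.8],[[-0.1,-3.6,0],[0,0,-10],0.8],[[-0.2,-6.4,0],[0,0,-17],0.8],[[-0.4,-9.2,0],[0,0,-24],0.8],[[-0.5,-12,0],[0,0,-31],0.8],[[-0.6,-14.8,0],[0,0,-38],0.8],[[-0.8,-17.6,0],[0,0,-45],0.8],[[-0.9,-20.4,0],[0,0,-52],0.8],[[-1,-23.2,0],[0,0,-59],0.8],[[-1.1,-26,0],[0,0,-66],0.8],[[-1.2,-28.4,0],[0,0,-73],0.8],[[-1.3,-30,0],[0,0,-79],0.8]]'; python3 -c "
from h import *
go(535,77.8,150,87.9)"
```

```text
time: 9.93
tool_pos: [534.1, 63.8, 148.1]
tcp_rot: [[0.175, 0.985, -0.004], [0.985, -0.175, 0.001], [-0.0, -0.004, -1.0]]
wrist_force: [-0.5, -0.7, 0.1]
finger_gap: 12.1
grip_force: 29.6
shift cm [ 1.39 -0.16 -0.19] turn [-0.22 -0.01 -7.98] | pos [534.1  63.8 148.1] gap 12.1 grip 29.602368772029877 t 9.93 F [-0.5 -0.7  0.1]
```

```bash
python3 -m pendant '[[[0.8,-0.2,0],[0,0,-4],0.8],[[1.6,-0.4,0],[0,0,-8.4],0.8],[[1.6,-0.4,0],[0,0,-8.4],0.8],[[1.6,-0.4,0],[0,0,-8.4],0.8],[[1.6,-0.4,0],[0,0,-8.4],0.8],[[1.6,-0.4,0],[0,0,-8.4],0.8],[[1.6,-0.4,0],[0,0,-8.4],0.8]]'; python3 - <<'E'
from h import *
go(535,77.8,66,87.9)
a,d=capture("top"); b,d=capture("scene"); 
r=cv2.resize(a[190:295,170:305,::-1],None,fx=3,fy=3,interpolation=2)
s=cv2.resize(b[100:265,165:325,::-1],None,fx=3,fy=3,interpolation=2)
im=np.zeros((s.shape[0],r.shape[1]+s.shape[1],3),np.uint8);im[:r.shape[0],:r.shape[1]]=r;im[:,r.shape[1]:]=s
im=cv2.resize(im,None,fx=.9,fy=.9);print(im.shape);cv2.imwrite("pics/d1.png",im)
E
```

```text
time: 10.52
tool_pos: [534.8, 77.4, 150.0]
tcp_rot: [[0.039, 0.999, -0.0], [0.999, -0.039, -0.0], [-0.0, -0.0, -1.0]]
wrist_force: [0.1, 0.3, -0.1]
finger_gap: 12.1
grip_force: 29.6
shift cm [0.04 0.02 8.4 ] turn [-0.03  0.01 -0.12] | pos [534.8  77.4 150. ] gap 12.1 grip 29.600130915641785 t 10.52 F [ 0.1  0.3 -0.1]
(446, 796, 3)
```

View pics/d1.png

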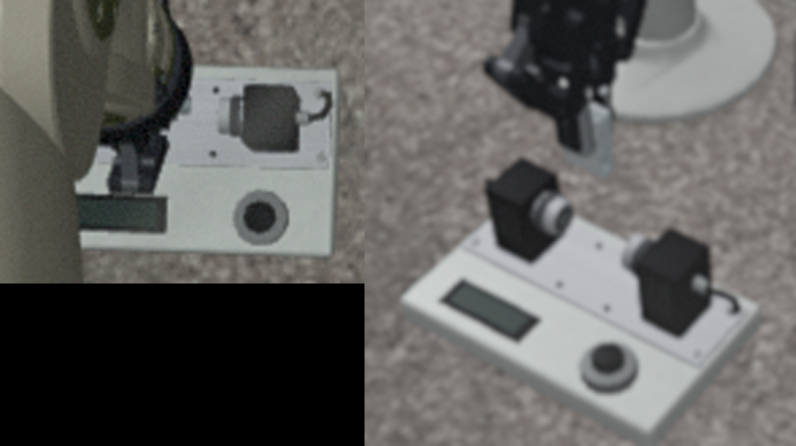

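d1.png shows the cell above the gap with the instrument clear and the button up. Before lowering, check the light axis independently from the lens tubes and the scene view.

```bash
python3 - <<'E'
from h import *
np.set_printoptions(precision=1,suppress=True)
f=np.load("top0.npz")["p"];g=cv2.cvtColor(f,cv2.COLOR_RGB2GRAY)
print("tubes z68",onz("top",[(172+275/6-.5,200+190/6-.5),(172+487/6-.5,200+198.5/6-.5)],68))
b=np.load("scene0.npz")["p"];s=cv2.cvtColor(b,cv2.COLOR_RGB2GRAY)
pts=[]
for X,Y in((557.9,97.2),(512.3,58.6),(514.2,98.5)):
    c=calibration("scene");T=np.array(c["T"]);K=c["K"];q=T[:3,:3].T@(np.array([X,Y,28])-T[:3,3])
    u,v=K[0,0]*q[0]/-q[2]+K[0,2],K[1,1]*-q[1]/-q[2]+K[1,2]
    x0,y0=int(u)-4,int(v)-4;w=s[y0:y0+10,x0:x0+10].astype(float);w=np.clip(np.median(w)-12-w,0,None)
    yy,xx=np.mgrid[:10,:10];m=((w*xx).sum()/w.sum()+x0,(w*yy).sum()/w.sum()+y0);pts.append(m)
    print("pred",u,v,"seen",m,"onz",onz("scene",m,28), "n",(w>0).sum())
E
```

```text
tubes z68 [[536.6 109.8  68. ]
 [533.7  46.3  68. ]]
pred 251.35321322908555 191.49185451711483 seen (np.float64(251.34), np.float64(190.65333333333334)) onz [[559.7  98.5  28. ]] n 10
pred 254.31852687626582 214.77187872250383 seen (np.float64(254.07894736842104), np.float64(214.4157894736842)) onz [[512.8  59.5  28. ]] n 21
pred 236.9585441091835 205.81479466047873 seen (np.float64(236.60655737704917), np.float64(205.4393442622951)) onz [[514.6  99.6  28. ]] n 17
```

All estimates agree within about 1 mm, so the axis midpoint is about (535.4, 78.3). Lower slowly to a tip height of about 65 mm.

```bash
python3 -m pendant '[[[0.08,0.05,0.5],[0,0,0],0.8],[[0.08,0.05,1.5],[0,0,0],0.8],[[0.08,0.05,2.5],[0,0,0],0.8],[[0.08,0.05,3.5],[0,0,0],0.8],[[0.08,0.05,4.5],[0,0,0],0.8],[[0.08,0.05,5.5],[0,0,0],0.8],[[0.08,0.05,6.5],[0,0,0],0.8],[[0.08,0.05,7.3],[0,0,0],0.8],[[0.08,0.05,8],[0,0,0],0.8],[[0.08,0.05,8.5],[0,0,0],0.8],[[0.08,0.05,8.5],[0,0,0],0.8],[[0.08,0.05,8.5],[0,0,0],0.8]]';python3 -m pendant '[[[0,0,0],[0,0,0],0.8],[[0,0,0],[0,0,0],0.8],[[0,0,0],[0,0,0],0.8],[[0,0,0],[0,0,0],0.8],[[0,0,0],[0,0,0],0.8],[[0,0,0],[0,0,0],0.8]]'; python3 - <<'E'
from h import *
go(535.4,78.3,65,87.9)
b,d=capture("scene")
cv2.imwrite("pics/e1.png",cv2.resize(b[130:255,170:320,::-1],None,fx=4.5,fy=4.5,interpolation=2))
E
```

```text
time: 11.62
tool_pos: [535.4, 78.8, 65.1]
tcp_rot: [[0.037, 0.999, -0.0], [0.999, -0.037, -0.0], [-0.0, -0.0, -1.0]]
wrist_force: [-0.7, -1.0, -0.3]
finger_gap: 12.0
grip_force: 29.6
time: 12.12
tool_pos: [535.5, 78.8, 65.5]
tcp_rot: [[0.037, 0.999, 0.0], [0.999, -0.037, -0.0], [-0.0, 0.0, -1.0]]
wrist_force: [-0.1, 0.2, -0.5]
finger_gap: 11.9
grip_force: 29.6
shift cm [-0.05 -0.01  0.05] turn [ 0.02  0.01 -0.02] | pos [535.5  78.8  65.5] gap 11.9 grip 29.60028737783432 t 12.12 F [-0.1  0.2 -0.5]
```

View pics/e1.png

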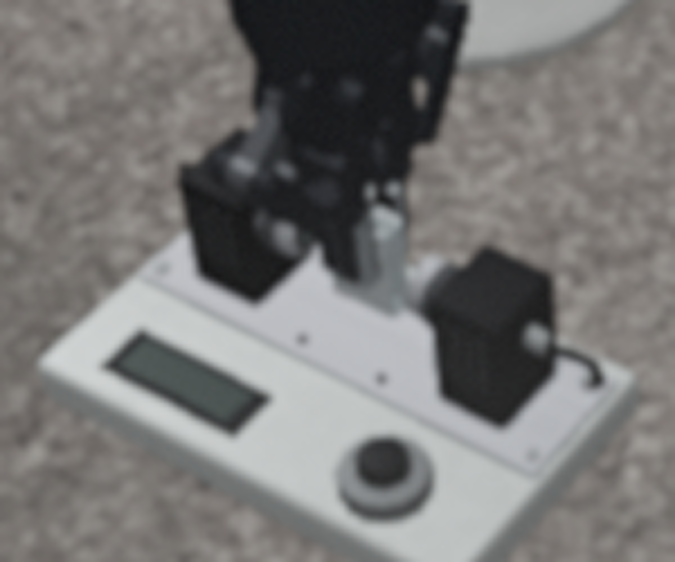

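e1.png shows the cell upright between the tubes, around (385,260), aligned with the tube axis, and the button up at (385,462). The arm is still and there is no contact force, so I'm handing in.

```bash
python3 -c "
from workcell import *
print(finish_job())"
```

```text
the job is handed in; nothing more can be done
None
```

I pressed the zero button to its stop and it came back up. The stoppered cell is now held still and upright in the light path by its frosted sides, and both open cells are still in the rack; I handed the job in at about 12 s, and no verdict was returned.

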